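# Pull the snug control cap off the wax warmer's box

## Robot

A 6-joint arm with a two-finger parallel gripper is mounted at the origin on a cart in front of the work surface, level with it; the furniture and walls round the work are solid. World frame = base frame: x ahead of the robot, y to its left, z up, the work surface at z = 0. Lengths are in mm, angles in degrees, forces in N, time in s.
With the tool pointing down it reaches from about 300 to 850 mm from the base axis. Payload 4.2 kg.
Tool frame: the origin (TCP) lies on the centre line of the jaws, within the pads' length; the fingertips stand 14 mm ahead of it and the grasp point (between the pads) lies 5 mm behind it; z points along the fingers, y is the line along which they close (so a half turn about z gives the same grasp; the last joint's range is limited). The gripper opens to 91 mm and grips with 3 to 60 N. Pads are 32 mm wide; open, the fingers measure 118 mm over their backs; the gripper's body (76 mm by 178 mm) begins 60 mm behind the grasp point.
Start: joints at [68.354, 18.312, 89.639, -0, 72.044, -1.146], TCP at [201.376, 538.6, 227.976] pointing down, gripper open.
Joint ranges: [-177.97, 177.97], [-48.28, 115.42], [12.27, 149.76], [-77.06, 257.06], [2.81, 150.46], [-146.56, 146.56]. Speed limits (degrees/s): [147.25, 147.25, 180, 180, 180, 180].

## Interface

Orientations are given as [roll, pitch, yaw] about the fixed x, y, z axes, in that order (R = Rz(yaw) Ry(pitch) Rx(roll)).
In Python, from workcell import env gives the robot as it stands.
- The arm moves only by the tool arm_command, never from a script. Its argument "motion" is a list of rows, each an object with "offset": the shift along the tool's x, y, z in m, a list of three; "spin": the turn about the tool's z in rad. In form: [{"offset": [tx, ty, tz], "spin": spin}, ...]. A call has 1 to 5 rows; each row shifts and turns the commanded pose from where the row before left it, along the tool's axes as they then stand; what a row does not reach is not made up. A row lasts 1/8 s, in which the tool goes at most 62.5 mm and 10.7 degrees, less where a joint would pass 70% of its speed; a pose out of reach is approached as far as the arm can. A call with a gripper value outside its range is refused whole. "jaw" is the finger opening in m, from 0 to 0.0912, set as the call begins (left out, the last holds). The fingers move at their own pace and stop on an object; "newtons" is the grip in N (left out, the last holds). Time passes only in rows, so rows that do not move let the fingers close. It gives the time, the measured TCP pose, the force, the opening and the grip force at its end, in the units of the state.
- env.state(): the state, without advancing time (a new reading comes with each control period).
- env.grab_frame(name): name is "scene" or "top" or "wrist"; returns (picture, depth): 384x512x3 uint8, blue, green, red; 384x512 float32, mm along the optical axis (not along the pixel's ray), 0 where there is no reading.
- env.camera_model(name): a dict with "fx", "fy", "cx", "cy" (pixels), "eye" and "rotation" of the camera in the world; the wrist camera has in their place "hand_eye" (4x4, takes a point from camera to tool coordinates, whose origin is the TCP and whose axes are the flange's). Camera axes: x right, y down, z forward; pixel columns grow to the right and rows downward; lengths in mm; the calibration is good to about 2 mm. The wrist camera is an equidistant fisheye: a pixel r from the principal point sees the ray r / f radians off the axis. A picture is of the moment at which its call begins: read the wrist's pose just before it. camera_model takes no time and is no camera call.
- env.job_done(): hands the job in; it is judged then, once.
Trained networks look in the newest picture that a camera, given by its name, has taken for a name from the list of things; names that differ only in an ending like _2 or _b are one class to them, and where a whole thing is asked for, a point or a joint stands for the part that bears it (a point fixed in the world has none). Each returns a list of dicts, best first, with "score" (0 to 1); they miss things now and then, are a little off and sometimes report something else, mostly with a low value. They report only what shows in the picture. A call takes as long as a camera call. They do not tell look-alikes from the thing itself.
- env.boxes_of(camera, target): "bbox" ([left, top, right, bottom] in pixels, round what is visible of it).
- env.pinpoint(camera, target): "location" ([column, row] in pixels: a listed point, or the origin of a listed thing).
The state is a dict: "time_s": time; "qpos": joint angles; "qvel": joint speeds; "effort": joint torques, N m; "ee_pos": TCP position; "ee_rot": TCP orientation; "force": force on the tool from outside, world axes, zero at the start; "torque": the same for the moment, N m; "gripper_width": finger opening in mm; "gripper_force": force on a finger pad.
Only numpy, scipy, OpenCV 4.12 (cv2) and the standard library are available. Lean on these libraries where they do the work, as an engineer would, in place of code of your own. Each camera call takes 0.05 s, during which the arm holds its last target. There are 200 camera calls.

## Task

Pick up the small fork puller by its handle, slide its prongs under the rim of the black cap on the wax warmer's control box until the cap meets the puller's back plate, and pull straight up until the cap pops off. Be gentle with the box and cap, do not touch the cap with the gripper, and stand the puller upright in the wooden tray with the cap still lying on its fork, leaving everything else alone.

Things in the scene. Friction and masses are not known exactly. Their poses are not given: they have to be found in the camera images.
- puller_grip (a point): Middle of the puller's upright black handle (24 mm along x, 18 mm along y, 98 mm above the puller's underside at its top); grip it across its y. The puller is a loose steel C-shaped hook, 0.13 kg, at first standing on its prongs on the table, its underside 72 mm below this point. Frame: z up along the handle, +x the way the prongs point.
- fork_level (a point): Point on the handle's axis level with the prongs' upper face, 68 mm below puller_grip, 4 mm above the underside. The handle is clamped hard in the bridge's slot anywhere from 14 mm behind to 14 mm ahead (x) of the fork's centre; that setting is not measured, so the back plate's touch must be felt. Two 4 mm thick prongs, inner faces at y = +-13 mm, outer +-19 mm; bridge underside at 41 mm height.
- handle_top (a point): Centre of the handle's top, 26 mm above puller_grip. Lengthways, from the fork's centre (where the cap's axis belongs): prongs reach from 26 mm behind to 24.5 mm ahead; their front 4 mm is a toe turned up 4 mm (8 mm tall in all); the back plate's front face is 22.5 mm behind (38 mm wide, 4 mm thick). The cap has only about 2 to 3 mm of play between plate and toes.
- cap_rim (a point): Centre of the underside of the loose round black cap, z up its axis. Rim 44 mm across, 4 mm thick; crown 30 mm across; 22 mm tall, 30 g. Hollow, held by spring balls in a post: takes about 6 to 12 N straight up, lets go after about 4 mm, clear of the post 13 mm up. Yields sideways about 1 mm. Seated, the rim overhangs a 10 mm gap above the deck, round a collar 18 mm across.
- panel: Grey control box, fixed, 160 (x) x 100 (y) mm, packed up so that its flat aluminium deck is 40 to 48 mm above the table. Origin: on its middle line 40 mm below the deck. The cap's axis is at x = +25 mm, y = 0. The deck is bare from x = -78 mm to the cap; behind the cap, at x = +66 mm, are a 2.5 mm high rocker switch and a lamp, so slide the puller in along the box's +x.
- tray: Open wooden tray fixed to the table, 140 (x) x 110 (y) mm outside, walls 4 mm thick and 20 mm high, floor 4 mm thick. Origin at the centre of its underside.
- stamp_a: Loose wooden hand stamp, 29 x 43 x 75 mm, a bystander; origin at the centre of its underside.
- jar_f: Loose candle jar with tin lid, 56 mm across, 78 mm tall, a bystander; origin at the centre of its underside.
- jbox_cream: Loose small cream cardboard box, 51 x 65 x 36 mm, a bystander; origin at the centre of its underside.
Things that resemble listed ones, but are neither listed nor needed, are in the scene too. Several things have the shape of the panel; the one meant has the colours described above.

How it is judged:
By the outcome, as a careful person would: the job done as asked, in the order asked, and still so for the second after the job is handed in, with the robot touching nothing.
It also fails if it takes over 58 s, if anything falls off the work surface, if the arm or the gripper's body presses on something with over 40 N, if the wrist force passes 120 N, or if a joint passes its speed limit or range.

## Working session

There is one attempt and no reset: what is moved stays moved. The work goes in short steps, Python scripts to look and compute and a tool call to move; the robot and the scene stay as the last step left them, time stands still between calls to the robot, and variables do not carry over. Pictures are saved under pics/ and viewed, at most 10 in all, crops included, and the job is handed in when it is done.

Besides the shell and the picture viewer there is one more tool, called after "Request:" as a command line: name --argument value ..., lists and objects as JSON in quotes. arm_command: Moves the arm, as the interface text tells. Its arguments: {"type":"object","properties":{"motion":{"type":"array"},"jaw":{"type":"number"},"newtons":{"type":"number"}},"required":["motion"]}

```bash
mkdir -p pics; cat > h.py <<'E'
import numpy as np, cv2
from workcell import env
def world(cam,uv,depth=None,z=None):
    m=env.camera_model(cam); R=np.array(m["rotation"]); e=np.array(m["eye"])
    d=R@np.array([(uv[0]-m["cx"])/m["fx"],(uv[1]-m["cy"])/m["fy"],1.])
    return e+d*(depth if z is None else (z-e[2])/d[2])
E
python3 - <<'E'
from h import *
print({k:np.round(v,3) if not isinstance(v,dict) else v for k,v in env.state().items()})
ims={}
for c in("scene","top"):
    p,d=env.grab_frame(c); cv2.imwrite(f"pics/{c}0.png",p); np.save(f"{c}0.npy",d)
    m=env.camera_model(c); print(c,m["fx"],np.round(m["eye"]),np.round(m["rotation"],2).tolist())
    for t in("puller_grip","handle_top","fork_level","cap_rim","panel","tray","stamp_a","jar_f","jbox_cream"):
        for r in env.pinpoint(c,t)[:3]:
            u=r["location"]; i,j=int(u[1]),int(u[0])
            dd=d[min(max(i,0),383),min(max(j,0),511)]
            print(c,t,round(r["score"],2),np.round(u,1),np.round(world(c,u,dd)))
    ims[c]=p
E
```

```text
{'time_s': np.float64(0.0), 'qpos': array([ 6.8355e+01,  1.8353e+01,  8.9708e+01, -1.0000e-03,  7.2043e+01,
       -1.1470e+00]), 'qvel': array([-0.185,  0.019, -0.07 , -0.013, -0.147, -0.014]), 'effort': array([-1.0000e-03, -4.1246e+01, -2.3197e+01,  7.3000e-02,  4.6000e-02,
       -0.0000e+00]), 'ee_pos': array([201.183, 538.136, 227.101]), 'ee_rot': array([-1.79897e+02, -1.00000e-03,  1.59503e+02]), 'force': array([0.204, 0.645, 1.212]), 'torque': array([ 0.056,  0.04 , -0.004]), 'gripper_force': np.float64(0.0), 'gripper_width': np.float64(91.274)}
scene 451.35627880729066 [   31. -1015.  1153.] [-136.29, 0.1, -31.52]
scene puller_grip 0.57 [266.7 227. ] [-45747. -46793. -44625.]
scene puller_grip 0.21 [240.6 187.7] [-38995. -40041. -37873.]
scene handle_top 0.5 [269.5 222.5] [-51517. -52563. -50395.]
scene cap_rim 0.43 [238.8 186. ] [-38171. -39217. -37049.]
scene panel 0.98 [306.6 333.7] [-53683. -54729. -52561.]
scene panel 0.88 [235.2 196.8] [-36549. -37595. -35427.]
scene tray 0.56 [188.8 147.6] [-17680. -18726. -16558.]
scene tray 0.21 [299.6 210.6] [-64674. -65720. -63552.]
scene stamp_a 0.64 [242.4 147. ] [-46148. -47194. -45026.]
scene jar_f 0.96 [298.2 209.9] [-63836. -64882. -62714.]
scene jbox_cream 0.52 [221.4 124.9] [-36244. -37290. -35122.]
top 355.61238082932186 [ 460. -142. 1256.] [-174.37, 1.19, -89.42]
top puller_grip 0.52 [316.8 211. ] [-133749. -134350. -132953.]
top handle_top 0.5 [317.3 211.9] [-134058. -134660. -133262.]
top cap_rim 0.64 [249.5 206. ] [-97741. -98343. -96945.]
top cap_rim 0.23 [244.1 209.7] [-95845. -96446. -95049.]
top panel 0.78 [246.1 210.2] [-97433. -98035. -96637.]
top panel 0.7 [400.5 235.8] [-186556. -187158. -185761.]
top stamp_a 0.44 [185.6 162.9] [-65144. -65745. -64348.]
top jar_f 0.64 [295.1 169. ] [-125323. -125925. -124527.]
top jbox_cream 0.5 [137.7 164.1] [-35059. -35660. -34263.]
```

```bash
python3 -c "
import cv2,numpy as np
a=cv2.imread('pics/scene0.png');b=cv2.imread('pics/top0.png')
cv2.imwrite('pics/s0.png',cv2.resize(a,(800,600)));cv2.imwrite('pics/t0.png',cv2.resize(b,(800,600)))"
```

```text
(no output)
```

View pics/s0.png

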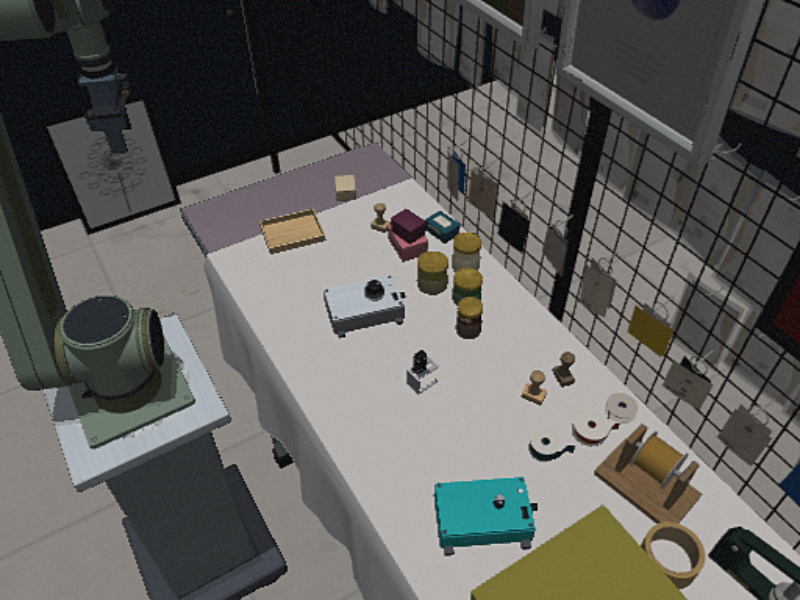

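View pics/t0.png

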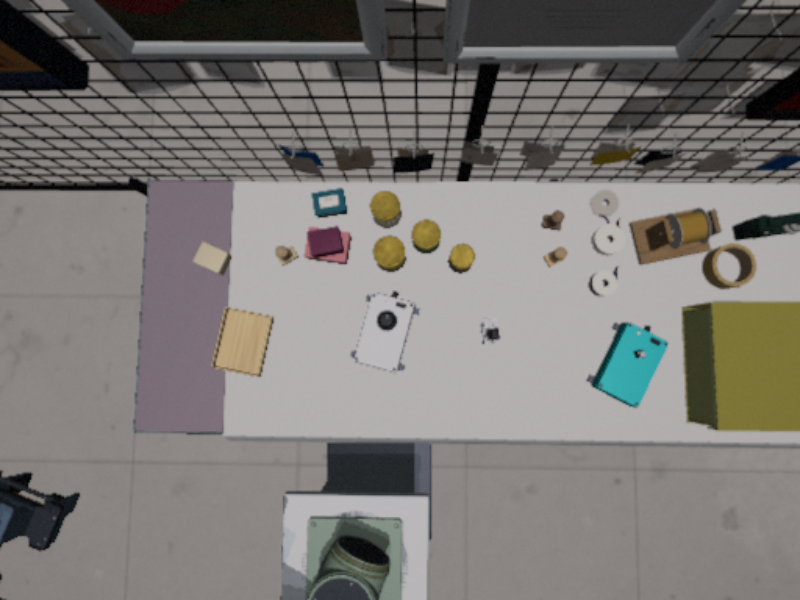

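The scene view shows the puller at about (421,370), the grey panel with its black cap at (374,288) and the tray at (292,230). In the top view they are at (490,332), (387,320) and (243,341). "rotation" is Euler angles, so I'll convert it.

```bash
cat > h.py <<'E'
import numpy as np, cv2
from scipy.spatial.transform import Rotation as Ro
from workcell import env
def world(cam,uv,depth=None,z=None):
    m=env.camera_model(cam); R=Ro.from_euler('xyz',m["rotation"],degrees=True).as_matrix(); e=np.array(m["eye"])
    d=R@np.array([(uv[0]-m["cx"])/m["fx"],(uv[1]-m["cy"])/m["fy"],1.])
    return e+d*(depth if z is None else (z-e[2])/d[2])
E
python3 - <<'E'
from h import *
print(np.round(env.camera_model("wrist")["hand_eye"],3).tolist(),{k:v for k,v in env.camera_model("wrist").items() if k!="hand_eye"})
m=env.camera_model("top")
p=cv2.imread("pics/top0.png"); d=np.load("top0.npy")
pts={}
H,W=d.shape
jj,ii=np.meshgrid(np.arange(W),np.arange(H))
R=Ro.from_euler('xyz',m["rotation"],degrees=True).as_matrix()
ray=np.stack([(jj-m["cx"])/m["fx"],(ii-m["cy"])/m["fy"],np.ones_like(jj)],-1)@R.T
P=np.array(m["eye"])+ray*d[...,None]; P[d==0]=np.nan
np.save("P.npy",P)
def s(x,y):
    i,j=int(y*.64),int(x*.64); return np.round(P[i,j])
for n,(x,y) in dict(table=(300,400),cap=(387,320),deck=(385,345),pull=(491,333),tray=(243,341),c1=(372,292),c2=(416,303),c3=(398,370),c4=(356,356),t1=(229,309),t2=(273,318),t3=(261,376),t4=(214,368)).items(): print(n,s(x,y))
# oriented rects
def rect(box,zlo,zhi,name):
    x0,y0,x1,y1=[int(v*.64) for v in box]
    Q=P[y0:y1,x0:x1].reshape(-1,3); Q=Q[(Q[:,2]>zlo)&(Q[:,2]<zhi)]
    r=cv2.minAreaRect(Q[:,:2].astype(np.float32)); print(name,len(Q),np.round(r[0],1),np.round(r[1],1),round(r[2],1),"zmed",np.median(Q[:,2]))
rect((340,280,430,380),25,60,"panel")
rect((340,280,430,380),62,95,"cap")
rect((200,295,285,385),6,40,"tray")
rect((470,310,515,350),15,130,"puller")
rect((470,310,515,350),70,130,"puller handle")
cv2.imwrite("pics/pc.png",cv2.resize(p[185:240,280:350],(800,600),interpolation=cv2.INTER_CUBIC))
for t,z in(("puller_grip",72),("handle_top",98),("cap_rim",54)):
    for c in("scene","top"):
        for r in env.pinpoint(c,t)[:1]: print(t,c,np.round(world(c,r["location"],z=z)))
E
```

```text
[[-0.001, -0.96, -0.279, 79.456], [1.0, -0.001, -0.001, -0.307], [0.001, -0.279, 0.96, -156.961], [0.0, 0.0, 0.0, 1.0]] {'fx': 297.3186396354542, 'fy': 297.3186396354542, 'cx': 256.0990080170838, 'cy': 190.1861080026583}
table [352. 128.  -2.]
cap [532. -67.  73.]
deck [479. -63.  47.]
pull [ 503. -287.   95.]
tray [484. 263.   1.]
c1 [599. -30.   9.]
c2 [ 576. -129.   -0.]
c3 [425. -89.  27.]
c4 [455.   1.  52.]
t1 [557. 292.  19.]
t2 [537. 195.  11.]
t3 [407. 218.   1.]
t4 [424. 321.  20.]
panel 1272 [513.7 -60.7] [100.3 173.4] 75.5 zmed 45.87331170581615
cap 87 [529.2 -66.2] [33.7 33.7] 0.5 zmed 76.35735254094539
tray 485 [488.5 261.3] [190.2 185.5] 2.6 zmed 9.69944674136218
puller 138 [ 512.6 -291.5] [56.2 36.7] 7.9 zmed 48.54015996630619
puller handle 47 [ 504.4 -293.3] [24.  17.3] 8.5 zmed 96.8013916047205
puller_grip scene [ 507. -277.   72.]
puller_grip top [ 511. -299.   72.]
handle_top scene [ 512. -284.   98.]
handle_top top [ 507. -297.   98.]
cap_rim scene [529. -63.  54.]
cap_rim top [526. -74.  54.]
```

View pics/pc.png

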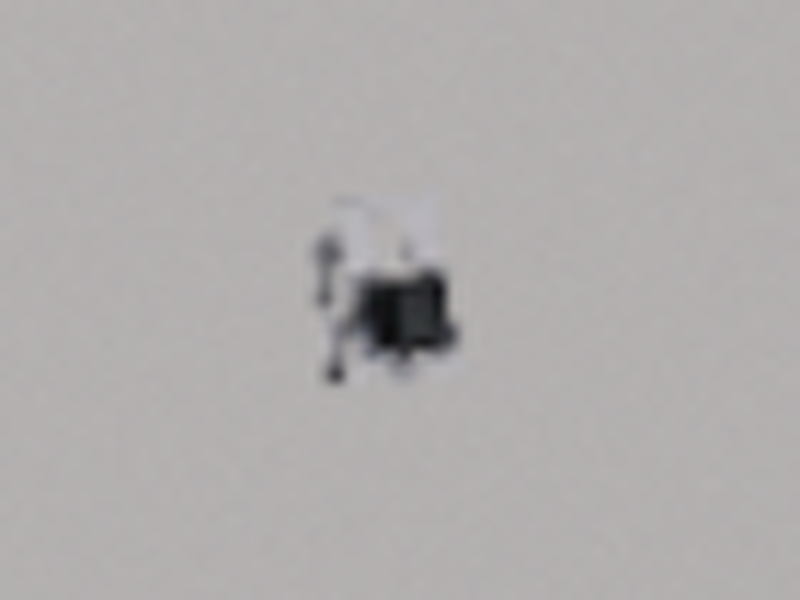

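The crop shows the black handle at about (405,310) of the crop, with the steel plate above it; the direction of the prongs isn't clear. I'll move to look from close up.

```bash
cat >> h.py <<'E'
def plan(x,y,z,yaw,n):
    s=env.state(); p=np.array(s["ee_pos"]); a=s["ee_rot"][2]
    dy=(yaw-a+180)%360-180; st=(np.array([x,y,z])-p)/n
    for k in range(n):
        b=np.radians(a+dy*k/n); X=np.array([np.cos(b),np.sin(b),0]); Y=np.array([np.sin(b),-np.cos(b),0])
        print([round(float(v)/1000,4) for v in(st@X,st@Y,-st[2])],round(-np.radians(dy)/n,4))
def wcam():
    s=env.state(); p,d=env.grab_frame("wrist"); T=np.eye(4)
    T[:3,:3]=Ro.from_euler('xyz',s["ee_rot"],degrees=True).as_matrix(); T[:3,3]=s["ee_pos"]
    return p,d,T@np.array(env.camera_model("wrist")["hand_eye"])
def wray(uv,T):
    m=env.camera_model("wrist"); uv=np.atleast_2d(np.asarray(uv,float)); q=(uv-[m["cx"],m["cy"]])/m["fx"]
    r=np.linalg.norm(q,axis=1)[:,None]; v=np.hstack([q*np.sinc(r/np.pi),np.cos(r)])
    return v@T[:3,:3].T
def wz(uv,T,z):
    v=wray(uv,T); return T[:3,3]+v*((z-T[2,3])/v[:,2])[:,None]
def wcloud(d,T):
    H,W=d.shape; jj,ii=np.meshgrid(np.arange(W),np.arange(H))
    v=wray(np.stack([jj.ravel(),ii.ravel()],1),T); c=v@T[:3,2]
    P=T[:3,3]+v*(d.ravel()/c)[:,None]; P[d.ravel()==0]=np.nan
    return P.reshape(H,W,3)
E
python3 -c "
from h import *
plan(515,-290,200,8,16)"
```

```text
[-0.0365, -0.0416, 0.0017] 0.1653
[-0.0429, -0.0351, 0.0017] 0.1653
[-0.048, -0.0275, 0.0017] 0.1653
[-0.0519, -0.0193, 0.0017] 0.1653
[-0.0544, -0.0105, 0.0017] 0.1653
[-0.0554, -0.0014, 0.0017] 0.1653
[-0.0548, 0.0077, 0.0017] 0.1653
[-0.0528, 0.0167, 0.0017] 0.1653
[-0.0493, 0.0251, 0.0017] 0.1653
[-0.0445, 0.0329, 0.0017] 0.1653
[-0.0385, 0.0398, 0.0017] 0.1653
[-0.0315, 0.0456, 0.0017] 0.1653
[-0.0235, 0.0501, 0.0017] 0.1653
[-0.015, 0.0533, 0.0017] 0.1653
[-0.006, 0.055, 0.0017] 0.1653
[0.0032, 0.0553, 0.0017] 0.1653
```

Request:
arm_command --motion '[{"offset": [-0.0365,-0.0416,0.0017],"spin": 0.165},{"offset": [-0.0429,-0.0351,0.0017],"spin": 0.165},{"offset": [-0.048,-0.0275,0.0017],"spin": 0.165},{"offset": [-0.0519,-0.0193,0.0017],"spin": 0.165},{"offset": [-0.0544,-0.0105,0.0017],"spin": 0.165}]'

```text
time_s: 1.92
ee_pos: [300.0, 278.1, 219.6]
ee_rot: [179.9, -0.0, 112.0]
force: [1.8, 0.1, 1.0]
gripper_width: 91.4
gripper_force: 0.0
```

Request:
arm_command --motion '[{"offset": [-0.0554,-0.0014,0.0017],"spin": 0.165},{"offset": [-0.0548,0.0077,0.0017],"spin": 0.165},{"offset": [-0.0528,0.0167,0.0017],"spin": 0.165},{"offset": [-0.0493,0.0251,0.0017],"spin": 0.165},{"offset": [-0.0445,0.0329,0.0017],"spin": 0.165}]'

```text
time_s: 2.55
ee_pos: [398.5, 19.3, 211.3]
ee_rot: [179.9, -0.1, 64.6]
force: [0.6, 0.8, 0.5]
gripper_width: 91.3
gripper_force: 0.0
```

Request:
arm_command --motion '[{"offset": [-0.0385,0.0398,0.0017],"spin": 0.165},{"offset": [-0.0315,0.0456,0.0017],"spin": 0.165},{"offset": [-0.0235,0.0501,0.0017],"spin": 0.165},{"offset": [-0.015,0.0533,0.0017],"spin": 0.165},{"offset": [-0.006,0.055,0.0017],"spin": 0.165}]'

```text
time_s: 3.18
ee_pos: [497.2, -239.5, 202.5]
ee_rot: [180.0, -0.0, 17.4]
force: [1.2, -0.2, 1.0]
gripper_width: 91.1
gripper_force: 0.0
```

Request:
arm_command --motion '[{"offset": [0.0032,0.0553,0.0017],"spin": 0.165},{"offset": [0,0,0],"spin": 0},{"offset": [0,0,0],"spin": 0}]'

```text
time_s: 3.55
ee_pos: [516.1, -288.9, 200.3]
ee_rot: [-179.9, 0.0, 8.3]
force: [-0.9, 0.5, 0.7]
gripper_width: 90.9
gripper_force: 0.0
```

```bash
python3 - <<'E'
from h import *
s=env.state(); print(s["time_s"],s["ee_pos"],s["ee_rot"],np.round(s["qpos"],1))
p,d,T=wcam(); cv2.imwrite("pics/w1.png",p); np.savez("w1.npz",d=d,T=T)
for t,z in(("handle_top",98),("puller_grip",72),("fork_level",4)):
    for r in env.pinpoint("wrist",t)[:2]: print(t,round(r["score"],2),np.round(r["location"]),np.round(wz(r["location"],T,z),1))
P=wcloud(d,T); print("table z",np.nanmedian(P[...,2]))
for lo,hi in((80,110),(38,60),(5,36)):
    Q=P[(P[...,2]>lo)&(P[...,2]<hi)&(abs(P[...,0]-510)<60)&(abs(P[...,1]+290)<60)]
    if len(Q)>3: print(lo,hi,len(Q),np.round(cv2.minAreaRect(Q[:,:2].astype(np.float32)),1) if 0 else cv2.minAreaRect(Q[:,:2].astype(np.float32)),np.median(Q,0))
c=p; cv2.imwrite("pics/w1b.png",cv2.resize(c,(800,600)))
E
```

```text
3.55 [ 516.11152531 -288.85329544  200.32691537] [-1.79923120e+02  4.94455433e-02  8.26278420e+00] [-30.4  20.9  89.9   0.   69.3  51.4]
handle_top 0.94 [261. 210.] [[ 501.  -295.4   98. ]]
puller_grip 0.81 [258. 199.] [[ 502.6 -292.3   72. ]]
fork_level 0.56 [261. 199.] [[ 482.  -300.4    4. ]]
table z 2.692465529026151
80 110 536 ((503.4929504394531, -294.7900085449219), (24.722858428955078, 18.369882583618164), 8.998467445373535) [ 506.63758014 -294.71624141   97.6462931 ]
38 60 822 ((512.4845581054688, -295.1672668457031), (56.7664794921875, 38.083499908447266), 5.247385501861572) [ 519.67494359 -289.76951018   45.61675018]
5 36 75 ((510.8099365234375, -294.41778564453125), (48.174156188964844, 37.572994232177734), 7.020492076873779) [ 490.45900041 -280.93150136    8.79387942]
```

View pics/w1b.png

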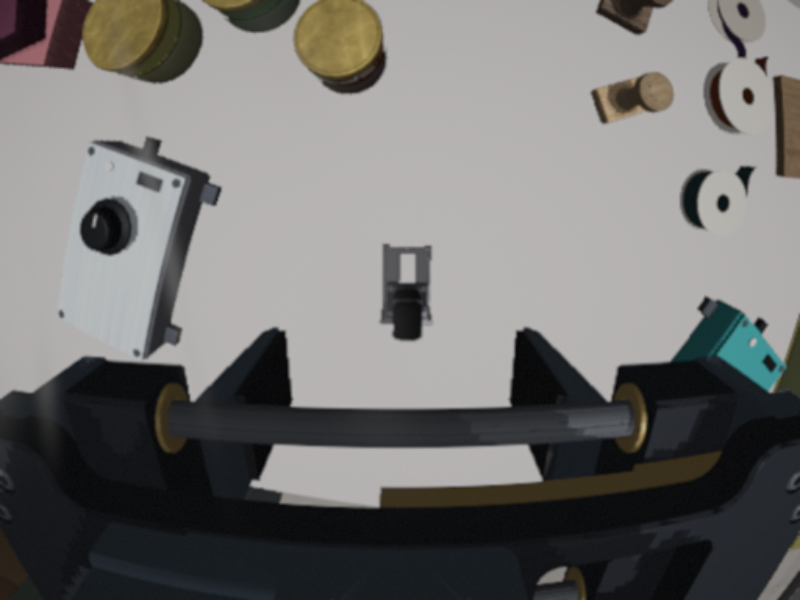

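The wrist view shows the puller at about (407,290), the grey panel with cap at (105,225) on the left, and the teal look-alike on the right. I'll enlarge the puller.

```bash
python3 - <<'E'
from h import *
p=cv2.imread("pics/w1.png"); cv2.imwrite("pics/w1c.png",cv2.resize(p[145:225,225:300],(562,600),interpolation=cv2.INTER_CUBIC))
f=np.load("w1.npz"); d,T=f["d"],f["T"]; P=wcloud(d,T)
# rows along puller axis: z profile in puller frame (yaw 8)
c,s=np.cos(np.radians(8)),np.sin(np.radians(8))
Q=P.reshape(-1,3)-[503.5,-294.8,0]; u=Q[:,0]*c+Q[:,1]*s; v=-Q[:,0]*s+Q[:,1]*c
for k in range(-30,45,4):
    print(k,[ (int(m.sum()),int(np.median(Q[m,2]))) if m.sum() else None for lo in range(-24,24,6) for m in [(u>=k)&(u<k+4)&(v>=lo)&(v<lo+6)]])
# panel
Q=P.reshape(-1,3); m=(Q[:,2]>35)&(Q[:,2]<58)&(abs(Q[:,0]-514)<110)&(abs(Q[:,1]+61)<75)
print("panel",cv2.minAreaRect(Q[m,:2].astype(np.float32)),np.median(Q[m,2]))
m=(Q[:,2]>66)&(Q[:,2]<95)&(abs(Q[:,0]-530)<40)&(abs(Q[:,1]+66)<40)
print("cap",cv2.minEnclosingCircle(Q[m,:2].astype(np.float32)),np.percentile(Q[m,2],[50,95]))
E
```

```text
-30 [(7, 1), None, None, None, None, None, None, (9, 0)]
-26 [(7, 0), None, None, None, None, None, None, (10, 0)]
-22 [(15, 1), (10, 45), None, None, None, (3, 45), (5, 45), (12, 1)]
-18 [(23, 5), (28, 43), None, None, None, (9, 45), (39, 37), (18, 1)]
-14 [(14, 2), (6, 50), (4, 93), (8, 97), (7, 96), (11, 51), (12, 24), (12, 1)]
-10 [(12, 1), (12, 50), (12, 97), (22, 98), (23, 98), (24, 70), (13, 44), (11, 1)]
-6 [(12, 1), (9, 50), (18, 96), (25, 98), (24, 98), (23, 95), (14, 25), (12, 0)]
-2 [(12, 1), (9, 49), (18, 96), (32, 97), (29, 97), (22, 73), (14, 24), (12, 0)]
2 [(13, 1), (11, 49), (22, 95), (43, 98), (33, 98), (25, 95), (14, 44), (12, 0)]
6 [(13, 1), (10, 51), (30, 79), (51, 97), (39, 97), (29, 68), (12, 25), (17, 1)]
10 [(17, 1), (14, 45), (68, 59), (111, 74), (108, 72), (61, 60), (15, 45), (15, 1)]
14 [(16, 1), (9, 46), (25, 44), (15, 1), (17, 2), (21, 44), (13, 43), (13, 0)]
18 [(15, 2), (12, 45), (25, 45), (15, 1), (16, 1), (21, 45), (15, 5), (15, 1)]
22 [(30, 307), (20, 46), (24, 45), (5, 1), (11, 45), (24, 45), (14, 44), (16, 1)]
26 [(54, 307), (58, 307), (20, 45), (4, 0), (10, 45), (21, 45), (11, 43), (18, 0)]
30 [(187, 307), (123, 307), (43, 44), (26, 1), (32, 2), (40, 44), (30, 5), (15, 0)]
34 [(576, 300), (536, 296), (420, 294), (444, 294), (543, 295), (285, 300), (193, 304), (537, 309)]
38 [(628, 302), (824, 303), (1532, 309), (1524, 309), (1426, 309), (1458, 309), (1486, 310), (1038, 306)]
42 [(300, 281), (306, 282), (328, 281), (324, 282), (326, 282), (341, 281), (342, 281), (320, 281)]
panel ((507.3919677734375, -61.28107452392578), (100.16523742675781, 159.55528259277344), 75.5017318725586) 46.158509408840104
cap ((531.1844482421875, -66.66268920898438), 16.3800048828125) [77.62604021 79.05801751]
```

View pics/w1c.png

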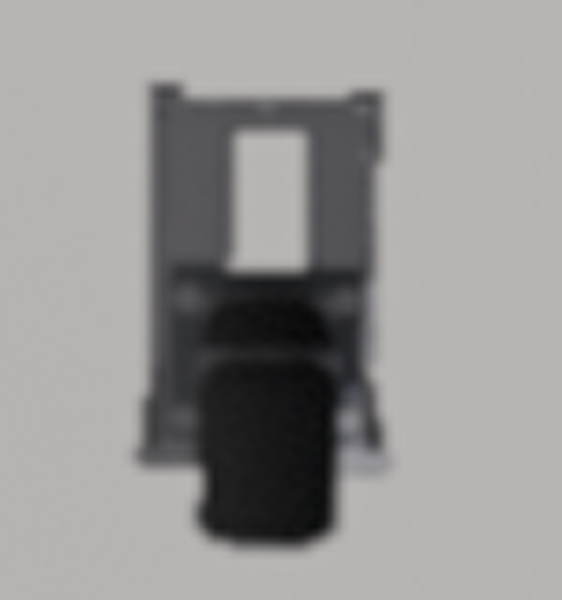

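The crop shows the toes as two lugs at the top (165,88) and (367,97), with no plate face between them, and the wide back plate at the bottom. So the prongs point +x at a yaw of about 8°. The handle sits about 9 mm behind the fork centre. Next I'll grasp it.

Request:
arm_command --motion '[{"offset": [-0.0133,0.0038,0.035],"spin": 0},{"offset": [0,0,0.045],"spin": 0},{"offset": [0,0,0.035],"spin": 0},{"offset": [0,0,0.012],"spin": 0},{"offset": [0,0,0],"spin": 0}]' --jaw 0.06

```text
time_s: 4.38
ee_pos: [504.1, -294.6, 73.9]
ee_rot: [-180.0, 0.0, 8.3]
force: [0.8, -0.1, -0.3]
gripper_width: 59.7
gripper_force: 0.0
```

Request:
arm_command --motion '[{"offset": [0,0,0],"spin": 0},{"offset": [0,0,0],"spin": 0},{"offset": [0,0,0],"spin": 0},{"offset": [0,0,0],"spin": 0},{"offset": [0,0,0],"spin": 0}]' --jaw 0.0 --newtons 40

```text
time_s: 5.0
ee_pos: [504.0, -295.0, 73.9]
ee_rot: [180.0, -0.0, 8.2]
force: [-0.3, 0.4, 1.2]
gripper_width: 18.1
gripper_force: 40.0
```

```bash
python3 - <<'E'
from h import *
s=env.state(); print(s["time_s"],np.round(s["ee_pos"],1),np.round(s["ee_rot"],2),s["gripper_width"],s["gripper_force"],np.round(s["force"],1))
E
```

```text
5.0 [ 504.  -295.    73.9] [ 1.80e+02 -1.00e-02  8.24e+00] 18.063852475581232 40.00010669231415 [-0.3  0.4  1.2]
```

Request:
arm_command --motion '[{"offset": [0,0,-0.025],"spin": 0},{"offset": [0,0,-0.055],"spin": 0},{"offset": [0,0,-0.025],"spin": 0}]'

```text
time_s: 5.38
ee_pos: [504.9, -295.6, 181.5]
ee_rot: [179.9, -0.2, 8.2]
force: [0.5, 0.3, -1.8]
gripper_width: 17.8
gripper_force: 40.0
```

```bash
python3 - <<'E'
from h import *
s=env.state();print(s["ee_pos"],s["force"])
plan(469.4,-51.1,165,-14.5,5)
E
```

```text
[ 504.92627705 -295.56702483  181.46512475] [ 0.46139937  0.30192663 -1.78077894]
[-0.0, -0.0494, 0.0033] 0.0794
[-0.0039, -0.0492, 0.0033] 0.0794
[-0.0078, -0.0488, 0.0033] 0.0794
[-0.0117, -0.048, 0.0033] 0.0794
[-0.0154, -0.0469, 0.0033] 0.0794
```

Request:
arm_command --motion '[{"offset": [0,-0.0494,0.0028],"spin": 0.0794},{"offset": [-0.0039,-0.0492,0.0028],"spin": 0.0794},{"offset": [-0.0078,-0.0488,0.0028],"spin": 0.0794},{"offset": [-0.0117,-0.048,0.0028],"spin": 0.0794},{"offset": [-0.0154,-0.0469,0.0028],"spin": 0.0794}]'

```text
time_s: 6.0
ee_pos: [468.0, -49.1, 164.5]
ee_rot: [-180.0, 0.0, -14.7]
force: [-0.1, 0.5, -1.3]
gripper_width: 17.7
gripper_force: 40.0
```

Request:
arm_command --motion '[{"offset": [0,0,0],"spin": 0},{"offset": [0,0,0],"spin": 0}]'

```text
time_s: 6.25
ee_pos: [468.8, -50.9, 164.8]
ee_rot: [180.0, -0.0, -14.4]
force: [0.4, 0.1, -1.5]
gripper_width: 17.9
gripper_force: 40.0
```

```bash
python3 - <<'E'
from h import *
s=env.state(); print(s["time_s"],s["ee_pos"],s["ee_rot"],np.round(s["force"],1))
p,d,T=wcam(); cv2.imwrite("pics/w2.png",p); np.savez("w2.npz",d=d,T=T)
cv2.imwrite("pics/w2b.png",cv2.resize(p[100:384],(800,444)))
Q=wcloud(d,T).reshape(-1,3)
m=(Q[:,2]>40)&(Q[:,2]<52)&(abs(Q[:,0]-508)<110)&(abs(Q[:,1]+61)<75)
print("panel",cv2.minAreaRect(Q[m,:2].astype(np.float32)),np.median(Q[m,2]))
m=(Q[:,2]>72)&(Q[:,2]<85)&(abs(Q[:,0]-532)<25)&(abs(Q[:,1]+66)<25)
print("cap",m.sum(),cv2.minEnclosingCircle(Q[m,:2].astype(np.float32)),np.percentile(Q[m,2],[50,95]))
for r in env.pinpoint("wrist","cap_rim")[:2]: print(r,wz(r["location"],T,56))
for r in env.pinpoint("wrist","fork_level")[:1]: print(r,wz(r["location"],T,95))
# tool frame cloud of puller (z tool 10..75)
t=(Q-s["ee_pos"])@Ro.from_euler('xyz',s["ee_rot"],degrees=True).as_matrix()
for lo,hi in((18,36),(36,60),(60,76)):
    m=(t[:,2]>lo)&(t[:,2]<hi)&(abs(t[:,0])<60)&(abs(t[:,1])<28)
    if m.sum(): print(lo,m.sum(),np.percentile(t[m],[1,50,99],axis=0).round(1).tolist())
E
```

```text
6.25 [468.78837979 -50.87759148 164.76704997] [ 1.79975975e+02 -2.44239229e-02 -1.44417305e+01] [ 0.4  0.1 -1.5]
panel ((507.6310729980469, -60.392242431640625), (99.38792419433594, 157.02008056640625), 75.5015869140625) 46.312584008699304
cap 1020 ((530.7139282226562, -66.41939544677734), 15.729710578918457) [77.99810359 79.22408615]
{'location': [255.4, 120.8], 'score': 0.76} [[532.24940982 -67.02938863  56.        ]]
18 1502 [[9.5, -14.2, 20.3], [23.4, 0.9, 28.5], [36.6, 15.3, 31.0]]
60 155 [[-1.1, -18.4, 64.5], [29.1, -12.4, 69.3], [31.4, 19.7, 73.2]]
```

View pics/w2b.png

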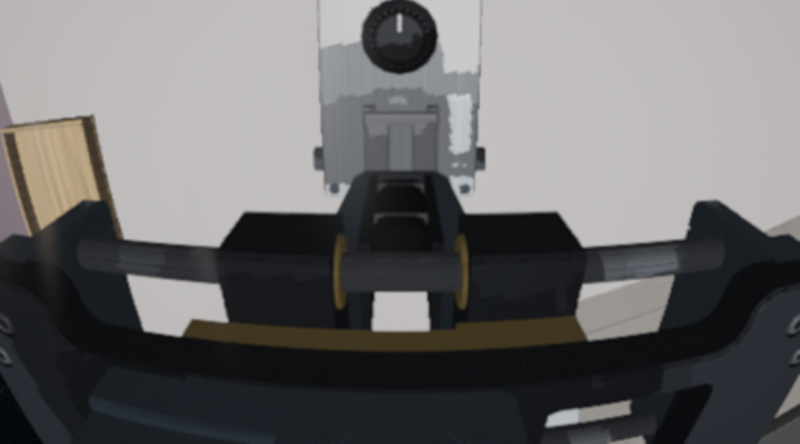

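Puller (col 401) and cap (col 399) are in line, and the toes are about 9 mm short of the rim. Now I'll go down and feel for the deck.

Request:
arm_command --motion '[{"offset": [0,0,0.02],"spin": 0},{"offset": [0,0,0.017],"spin": 0},{"offset": [0,0,0.004],"spin": 0},{"offset": [0,0,0],"spin": 0}]'

```text
time_s: 6.9
ee_pos: [468.9, -51.1, 123.8]
ee_rot: [-180.0, -0.0, -14.6]
force: [-0.1, -0.3, -0.8]
gripper_width: 17.6
gripper_force: 40.0
```

Request:
arm_command --motion '[{"offset": [0,0,0.001],"spin": 0},{"offset": [0,0,0],"spin": 0}]'

```text
time_s: 7.15
ee_pos: [468.9, -50.7, 123.2]
ee_rot: [-180.0, -0.1, -14.5]
force: [-1.1, 0.0, -0.9]
gripper_width: 17.8
gripper_force: 40.0
```

Request:
arm_command --motion '[{"offset": [0,0,0.001],"spin": 0},{"offset": [0,0,0],"spin": 0}]'

```text
time_s: 7.4
ee_pos: [468.6, -50.5, 121.8]
ee_rot: [-180.0, -0.0, -14.5]
force: [-0.3, 0.4, -1.4]
gripper_width: 17.6
gripper_force: 40.0
```

Request:
arm_command --motion '[{"offset": [0,0,0.001],"spin": 0},{"offset": [0,0,0],"spin": 0}]'

```text
time_s: 7.65
ee_pos: [468.5, -50.6, 120.6]
ee_rot: [-180.0, 0.0, -14.5]
force: [-0.3, -0.6, -1.2]
gripper_width: 17.7
gripper_force: 40.0
```

Request:
arm_command --motion '[{"offset": [0,0,0.0007],"spin": 0},{"offset": [0,0,0],"spin": 0}]'

```text
time_s: 7.9
ee_pos: [468.6, -50.6, 120.0]
ee_rot: [-180.0, 0.0, -14.5]
force: [0.4, -0.7, -1.4]
gripper_width: 17.7
gripper_force: 40.0
```

Request:
arm_command --motion '[{"offset": [0,0,0.0007],"spin": 0},{"offset": [0,0,0],"spin": 0}]'

```text
time_s: 8.15
ee_pos: [468.6, -50.6, 119.9]
ee_rot: [-180.0, -0.0, -14.5]
force: [-0.8, 0.7, 3.9]
gripper_width: 17.8
gripper_force: 40.0
```

Request:
arm_command --motion '[{"offset": [0,0,0.0005],"spin": 0},{"offset": [0,0,0],"spin": 0}]'

```text
time_s: 8.4
ee_pos: [468.6, -50.6, 119.8]
ee_rot: [-180.0, -0.0, -14.5]
force: [-2.1, 0.4, 8.3]
gripper_width: 17.9
gripper_force: 40.0
```

Deck contact is at TCP z ≈ 119.95, so the deck is at about 46. I'll lift 1 mm clear of it and slide in.

Request:
arm_command --motion '[{"offset": [0,0,-0.002],"spin": 0},{"offset": [0,0,0],"spin": 0},{"offset": [0,0,0],"spin": 0}]'

```text
time_s: 8.78
ee_pos: [468.5, -50.6, 120.5]
ee_rot: [-180.0, 0.0, -14.5]
force: [-0.3, -0.2, -0.9]
gripper_width: 18.1
gripper_force: 40.0
```

Request:
arm_command --motion '[{"offset": [0.005,0,0],"spin": 0},{"offset": [0.005,0,0],"spin": 0},{"offset": [0.005,0,0],"spin": 0},{"offset": [0,0,0],"spin": 0}]'

```text
time_s: 9.28
ee_pos: [483.6, -54.5, 120.8]
ee_rot: [-180.0, -0.0, -14.5]
force: [-0.2, -0.1, -1.5]
gripper_width: 17.8
gripper_force: 40.0
```

Request:
arm_command --motion '[{"offset": [0.005,0,0],"spin": 0},{"offset": [0.005,0,0],"spin": 0},{"offset": [0,0,0],"spin": 0}]'

```text
time_s: 9.65
ee_pos: [493.3, -56.9, 120.9]
ee_rot: [-180.0, -0.0, -14.5]
force: [-0.1, -0.3, -2.2]
gripper_width: 17.8
gripper_force: 40.0
```

Request:
arm_command --motion '[{"offset": [0.005,0,0],"spin": 0},{"offset": [0.005,0,0],"spin": 0},{"offset": [0,0,0],"spin": 0}]'

```text
time_s: 10.02
ee_pos: [503.0, -59.4, 120.8]
ee_rot: [-180.0, -0.0, -14.5]
force: [-0.6, 0.8, -1.7]
gripper_width: 18.0
gripper_force: 40.0
```

Request:
arm_command --motion '[{"offset": [0.005,0,0],"spin": 0},{"offset": [0.005,0,0],"spin": 0},{"offset": [0,0,0],"spin": 0}]'

```text
time_s: 10.4
ee_pos: [512.6, -62.0, 120.8]
ee_rot: [-180.0, -0.0, -14.5]
force: [1.3, -0.2, -0.8]
gripper_width: 17.9
gripper_force: 40.0
```

```bash
python3 - <<'E'
from h import *
s=env.state(); print(s["time_s"],s["ee_pos"],np.round(s["force"],1),np.round(s["torque"],2))
p,d,T=wcam(); cv2.imwrite("pics/w3.png",p); np.savez("w3.npz",d=d,T=T)
cv2.imwrite("pics/w3b.png",cv2.resize(p[110:270,176:336],(600,600),interpolation=cv2.INTER_CUBIC))
E
```

```text
10.4 [512.64908948 -61.965843   120.8342547 ] [ 1.3 -0.2 -0.8] [-0.03  0.21 -0.02]
```

View pics/w3b.png

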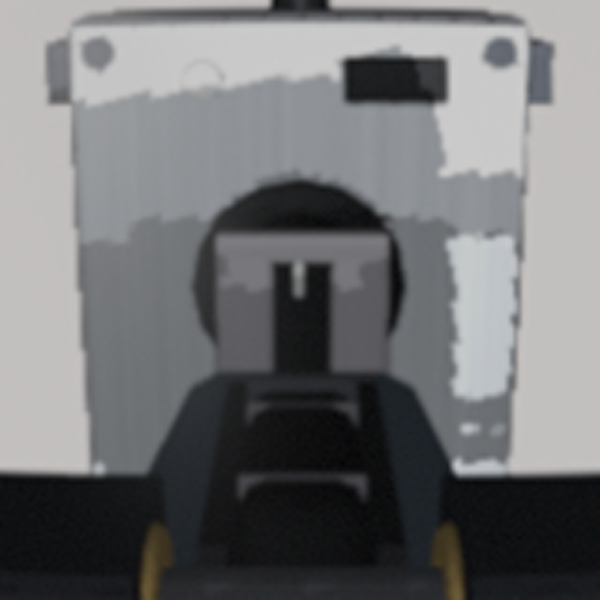

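The bridge covers the cap, centred (cols 302 and 300), and the bridge front is short of the rim's far edge. About 11 mm remain, and I'll feel for the plate.

Request:
arm_command --motion '[{"offset": [0.0035,0,0],"spin": 0},{"offset": [0.0025,0,0],"spin": 0},{"offset": [0,0,0],"spin": 0}]'

```text
time_s: 10.82
ee_pos: [518.2, -63.4, 120.9]
ee_rot: [-180.0, -0.0, -14.5]
force: [-0.4, -0.3, -0.7]
gripper_width: 18.0
gripper_force: 40.0
```

Request:
arm_command --motion '[{"offset": [0.001,0,0],"spin": 0},{"offset": [0,0,0],"spin": 0}]'

```text
time_s: 11.08
ee_pos: [518.9, -63.6, 120.8]
ee_rot: [-180.0, -0.0, -14.5]
force: [-0.2, -0.3, -0.9]
gripper_width: 17.7
gripper_force: 40.0
```

Request:
arm_command --motion '[{"offset": [0.001,0,0],"spin": 0},{"offset": [0,0,0],"spin": 0}]'

```text
time_s: 11.32
ee_pos: [520.0, -63.9, 120.8]
ee_rot: [-180.0, -0.0, -14.5]
force: [0.2, 0.1, -1.7]
gripper_width: 17.6
gripper_force: 40.0
```

Request:
arm_command --motion '[{"offset": [0.001,0,0],"spin": 0},{"offset": [0,0,0],"spin": 0}]'

```text
time_s: 11.58
ee_pos: [520.9, -64.1, 120.8]
ee_rot: [-180.0, -0.0, -14.5]
force: [0.6, 0.4, -1.8]
gripper_width: 17.8
gripper_force: 40.0
```

Request:
arm_command --motion '[{"offset": [0.001,0,0],"spin": 0},{"offset": [0,0,0],"spin": 0}]'

```text
time_s: 11.82
ee_pos: [521.9, -64.4, 120.8]
ee_rot: [-180.0, -0.0, -14.5]
force: [0.1, 0.3, -1.5]
gripper_width: 17.8
gripper_force: 40.0
```

Request:
arm_command --motion '[{"offset": [0.0007,0,0],"spin": 0},{"offset": [0,0,0],"spin": 0}]'

```text
time_s: 12.08
ee_pos: [522.6, -64.6, 120.9]
ee_rot: [-180.0, -0.0, -14.5]
force: [-0.6, -0.4, -1.7]
gripper_width: 17.8
gripper_force: 40.0
```

Request:
arm_command --motion '[{"offset": [0.0007,0,0],"spin": 0},{"offset": [0,0,0],"spin": 0}]'

```text
time_s: 12.32
ee_pos: [523.2, -64.7, 120.8]
ee_rot: [-180.0, -0.0, -14.5]
force: [-0.0, 0.4, -0.3]
gripper_width: 17.8
gripper_force: 40.0
```

Request:
arm_command --motion '[{"offset": [0.0007,0,0],"spin": 0},{"offset": [0,0,0],"spin": 0}]'

```text
time_s: 12.58
ee_pos: [523.9, -64.9, 120.8]
ee_rot: [-180.0, 0.0, -14.5]
force: [0.5, 0.5, -0.5]
gripper_width: 17.8
gripper_force: 40.0
```

Request:
arm_command --motion '[{"offset": [0.0007,0,0],"spin": 0},{"offset": [0,0,0],"spin": 0}]'

```text
time_s: 12.82
ee_pos: [524.6, -65.1, 120.8]
ee_rot: [-180.0, -0.0, -14.5]
force: [-0.3, 0.1, -1.4]
gripper_width: 17.4
gripper_force: 40.0
```

Request:
arm_command --motion '[{"offset": [0.0007,0,0],"spin": 0},{"offset": [0,0,0],"spin": 0}]'

```text
time_s: 13.08
ee_pos: [524.8, -65.1, 120.7]
ee_rot: [-180.0, 0.1, -14.5]
force: [-1.0, 0.8, -0.5]
gripper_width: 17.8
gripper_force: 40.0
```

Request:
arm_command --motion '[{"offset": [0.0007,0,0],"spin": 0},{"offset": [0,0,0],"spin": 0}]'

```text
time_s: 13.32
ee_pos: [525.3, -65.3, 120.7]
ee_rot: [-180.0, 0.1, -14.5]
force: [-1.8, 1.3, 0.1]
gripper_width: 17.8
gripper_force: 40.0
```

Request:
arm_command --motion '[{"offset": [0.0007,0,0],"spin": 0},{"offset": [0,0,0],"spin": 0}]'

```text
time_s: 13.58
ee_pos: [526.2, -65.5, 120.7]
ee_rot: [-180.0, 0.1, -14.5]
force: [-2.8, 1.1, -0.6]
gripper_width: 17.9
gripper_force: 40.0
```

```bash
python3 - <<'E'
from h import *
for i in range(4):
    s=env.state(); print(s["time_s"],s["ee_pos"].round(2) if hasattr(s["ee_pos"],'round') else s["ee_pos"],np.round(s["force"],1),np.round(s["torque"],2)); 
    if i==0: p,d,T=wcam()
cv2.imwrite("pics/w4b.png",cv2.resize(p[110:270,176:336],(600,600),interpolation=cv2.INTER_CUBIC))
E
```

```text
13.575 [526.24 -65.53 120.66] [-2.8  1.1 -0.6] [ 0.15  0.82 -0.02]
13.625 [526.25 -65.52 120.68] [-3.2 -0.4 -0.9] [0.24 0.88 0.03]
13.625 [526.25 -65.52 120.68] [-3.2 -0.4 -0.9] [0.24 0.88 0.03]
13.625 [526.25 -65.52 120.68] [-3.2 -0.4 -0.9] [0.24 0.88 0.03]
```

Wrist torque rose from 0.2 to 0.88 N m with 3 N along the slide, so the plate has met the cap. I'll ease back 1 mm and pull slowly straight up.

Request:
arm_command --motion '[{"offset": [-0.001,0,0],"spin": 0},{"offset": [0,0,-0.002],"spin": 0},{"offset": [0,0,-0.002],"spin": 0},{"offset": [0,0,0],"spin": 0}]'

```text
time_s: 14.12
ee_pos: [526.0, -65.4, 125.2]
ee_rot: [-180.0, -0.1, -14.5]
force: [-0.5, 0.6, -0.9]
gripper_width: 17.6
gripper_force: 40.0
```

Request:
arm_command --motion '[{"offset": [0,0,-0.001],"spin": 0},{"offset": [0,0,-0.0005],"spin": 0},{"offset": [0,0,-0.0005],"spin": 0}]'

```text
time_s: 14.5
ee_pos: [525.3, -65.3, 126.3]
ee_rot: [180.0, 0.0, -14.5]
force: [0.5, 0.5, -6.2]
gripper_width: 18.1
gripper_force: 40.0
```

Request:
arm_command --motion '[{"offset": [0,0,-0.0005],"spin": 0},{"offset": [0,0,-0.0005],"spin": 0}]'

```text
time_s: 14.75
ee_pos: [525.1, -65.3, 127.2]
ee_rot: [180.0, 0.1, -14.5]
force: [-0.3, 0.3, -8.3]
gripper_width: 17.5
gripper_force: 40.0
```

Request:
arm_command --motion '[{"offset": [0,0,-0.0005],"spin": 0},{"offset": [0,0,-0.0005],"spin": 0}]'

```text
time_s: 15.0
ee_pos: [525.1, -65.3, 128.4]
ee_rot: [180.0, 0.1, -14.5]
force: [-1.2, 0.1, -8.7]
gripper_width: 18.1
gripper_force: 40.0
```

Request:
arm_command --motion '[{"offset": [0,0,-0.0005],"spin": 0},{"offset": [0,0,-0.0005],"spin": 0},{"offset": [0,0,-0.0005],"spin": 0}]'

```text
time_s: 15.38
ee_pos: [526.0, -65.3, 131.3]
ee_rot: [-180.0, -0.1, -14.5]
force: [-1.9, 0.4, -1.4]
gripper_width: 18.0
gripper_force: 40.0
```

Request:
arm_command --motion '[{"offset": [0,0,-0.0005],"spin": 0},{"offset": [0,0,-0.0005],"spin": 0},{"offset": [0,0,-0.0005],"spin": 0}]'

```text
time_s: 15.75
ee_pos: [525.8, -65.3, 132.0]
ee_rot: [-180.0, -0.0, -14.5]
force: [-1.0, -0.2, -0.9]
gripper_width: 17.9
gripper_force: 40.0
```

Request:
arm_command --motion '[{"offset": [0,0,-0.001],"spin": 0},{"offset": [0,0,-0.001],"spin": 0},{"offset": [0,0,-0.001],"spin": 0}]'

```text
time_s: 16.12
ee_pos: [526.4, -65.5, 135.2]
ee_rot: [-180.0, -0.1, -14.5]
force: [0.7, 0.2, -1.7]
gripper_width: 17.8
gripper_force: 40.0
```

The cap has let go. I'll rise clear of the post and check.

Request:
arm_command --motion '[{"offset": [0,0,-0.002],"spin": 0},{"offset": [0,0,-0.003],"spin": 0},{"offset": [0,0,-0.003],"spin": 0},{"offset": [0,0,-0.004],"spin": 0},{"offset": [0,0,-0.006],"spin": 0}]'

```text
time_s: 16.75
ee_pos: [525.6, -65.3, 153.1]
ee_rot: [-180.0, 0.0, -14.5]
force: [0.2, 0.2, -2.0]
gripper_width: 17.8
gripper_force: 40.0
```

Request:
arm_command --motion '[{"offset": [0,0,-0.01],"spin": 0},{"offset": [0,0,-0.01],"spin": 0},{"offset": [0,0,-0.005],"spin": 0},{"offset": [0,0,-0.002],"spin": 0},{"offset": [0,0,0],"spin": 0}]'

```text
time_s: 17.38
ee_pos: [525.5, -65.3, 179.8]
ee_rot: [-180.0, 0.0, -14.5]
force: [0.3, -0.2, -1.1]
gripper_width: 18.1
gripper_force: 40.0
```

```bash
python3 - <<'E'
from h import *
s=env.state(); print(s["time_s"],s["ee_pos"],s["ee_rot"],np.round(s["force"],1),np.round(s["torque"],2))
p,d,T=wcam(); cv2.imwrite("pics/w5.png",p)
cv2.imwrite("pics/w5b.png",cv2.resize(p[80:384],(800,475),interpolation=cv2.INTER_CUBIC))
np.savez("w5.npz",d=d,T=T)
p,d=env.grab_frame("top"); m=env.camera_model("top")
R=Ro.from_euler('xyz',m["rotation"],degrees=True).as_matrix(); H,W=d.shape
jj,ii=np.meshgrid(np.arange(W),np.arange(H))
P=np.array(m["eye"])+(np.stack([(jj-m["cx"])/m["fx"],(ii-m["cy"])/m["fy"],np.ones_like(jj)],-1)@R.T)*d[...,None]
# tray by colour + rim height
P0=np.load("P.npy"); h=cv2.cvtColor(cv2.imread("pics/top0.png"),cv2.COLOR_BGR2HSV)
x0,y0,x1,y1=[int(v*.64) for v in(205,298,282,384)]
msk=np.zeros(d.shape,np.uint8); msk[y0:y1,x0:x1]=((h[y0:y1,x0:x1,1]>70)*255)
msk=cv2.morphologyEx(msk,cv2.MORPH_OPEN,np.ones((3,3)))
ys,xs=np.nonzero(msk); Q=np.array([world("top",(x,y),z=20) for x,y in zip(xs,ys)])
print("tray",len(xs),cv2.minAreaRect(Q[:,:2].astype(np.float32)))
r=env.pinpoint("top","tray"); print([(q["score"],world("top",q["location"],z=0)) for q in r[:2]])
r=env.pinpoint("scene","tray"); print([(q["score"],world("scene",q["location"],z=0)) for q in r[:2]])
E
```

```text
17.375 [525.5327089  -65.32154545 179.81302424] [-1.79995177e+02  6.38464840e-03 -1.45069788e+01] [ 0.3 -0.2 -1.1] [-0.02  0.2  -0.01]
tray 1220 ((481.7180480957031, 257.13330078125), (111.34215545654297, 134.52069091796875), 79.1274642944336)
[(0.74, array([482.4795298 , 254.27263755,   0.        ]))]
[(0.56, array([491.46156689, 266.72537656,   0.        ])), (0.21, array([ 671.398831  , -225.78673968,    0.        ]))]
```

View pics/w5b.png

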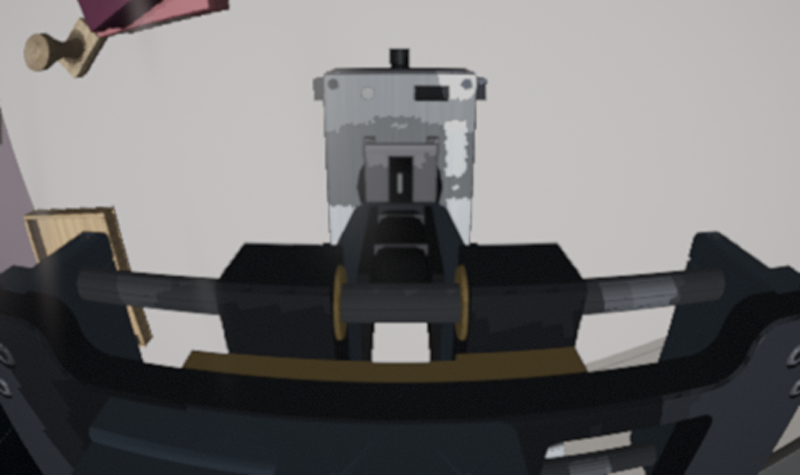

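The black rim shows at both sides of the bridge (about (363,180) and (438,180)), so the cap is riding on the fork and the post is bare. I'll carry it gently to the tray at about (482,256), yaw -11°.

Request:
arm_command --motion '[{"offset": [-0.0016,-0.0037,0],"spin": 0},{"offset": [-0.0032,-0.0073,0],"spin": 0},{"offset": [-0.0047,-0.011,0],"spin": 0},{"offset": [-0.0063,-0.0147,0],"spin": 0},{"offset": [-0.0081,-0.0188,0],"spin": 0}]'

```text
time_s: 18.2
ee_pos: [516.1, -4.4, 179.9]
ee_rot: [-180.0, -0.0, -14.5]
force: [0.1, -0.4, -1.5]
gripper_width: 17.3
gripper_force: 40.0
```

Request:
arm_command --motion '[{"offset": [-0.0081,-0.0188,0],"spin": 0},{"offset": [-0.0081,-0.0188,0],"spin": 0},{"offset": [-0.0081,-0.0188,0],"spin": 0},{"offset": [-0.0081,-0.0188,0],"spin": 0},{"offset": [-0.0081,-0.0188,0],"spin": 0}]'

```text
time_s: 18.82
ee_pos: [500.1, 97.2, 179.9]
ee_rot: [-180.0, 0.0, -14.5]
force: [-0.2, -0.5, -1.0]
gripper_width: 18.1
gripper_force: 40.0
```

Request:
arm_command --motion '[{"offset": [-0.0081,-0.0188,0],"spin": 0},{"offset": [-0.0081,-0.0188,0],"spin": 0},{"offset": [-0.0081,-0.0188,0],"spin": 0},{"offset": [-0.0081,-0.0188,0],"spin": 0},{"offset": [-0.0081,-0.0188,0],"spin": 0}]'

```text
time_s: 19.45
ee_pos: [484.3, 198.2, 179.9]
ee_rot: [-180.0, 0.0, -14.5]
force: [-0.7, 0.7, -1.7]
gripper_width: 17.5
gripper_force: 40.0
```

Request:
arm_command --motion '[{"offset": [-0.0081,-0.0188,0],"spin": 0},{"offset": [-0.0063,-0.0147,0],"spin": 0},{"offset": [-0.0047,-0.011,0],"spin": 0},{"offset": [-0.0032,-0.0073,0],"spin": 0},{"offset": [-0.0016,-0.0037,0],"spin": 0}]'

```text
time_s: 20.08
ee_pos: [475.7, 256.6, 179.8]
ee_rot: [180.0, -0.0, -14.5]
force: [-0.2, -0.1, -1.2]
gripper_width: 18.0
gripper_force: 40.0
```

Request:
arm_command --motion '[{"offset": [0,0,0],"spin": -0.01},{"offset": [0,0,0],"spin": -0.02},{"offset": [0,0,0],"spin": -0.02},{"offset": [0,0,0],"spin": -0.01},{"offset": [0,0,0],"spin": 0}]'

```text
time_s: 20.7
ee_pos: [475.9, 256.3, 179.9]
ee_rot: [-180.0, -0.0, -11.1]
force: [1.4, 0.5, -1.6]
gripper_width: 17.6
gripper_force: 40.0
```

```bash
python3 - <<'E'
from h import *
s=env.state(); print(s["time_s"],s["ee_pos"],s["ee_rot"],np.round(s["force"],1),np.round(s["torque"],2))
p,d,T=wcam(); cv2.imwrite("pics/w6.png",p)
cv2.imwrite("pics/w6b.png",cv2.resize(p[60:384],(800,506),interpolation=cv2.INTER_CUBIC))
h=cv2.cvtColor(p,cv2.COLOR_BGR2HSV)
Q=wcloud(d,T); m=(h[...,1]>60)&(Q[...,2]>-5)&(Q[...,2]<30)&(abs(Q[...,0]-482)<110)&(abs(Q[...,1]-257)<100)
print(m.sum(),cv2.minAreaRect(Q[m][:,:2].astype(np.float32)), np.median(Q[m][:,2]))
E
```

```text
20.7 [475.85602793 256.28115658 179.87384142] [-1.79996151e+02 -3.12358592e-03 -1.10742704e+01] [ 1.4  0.5 -1.6] [-0.04  0.16 -0.02]
7824 ((482.9464111328125, 260.7657165527344), (108.22948455810547, 137.4132080078125), 78.99449157714844) 4.428516358212448
```

View pics/w6b.png

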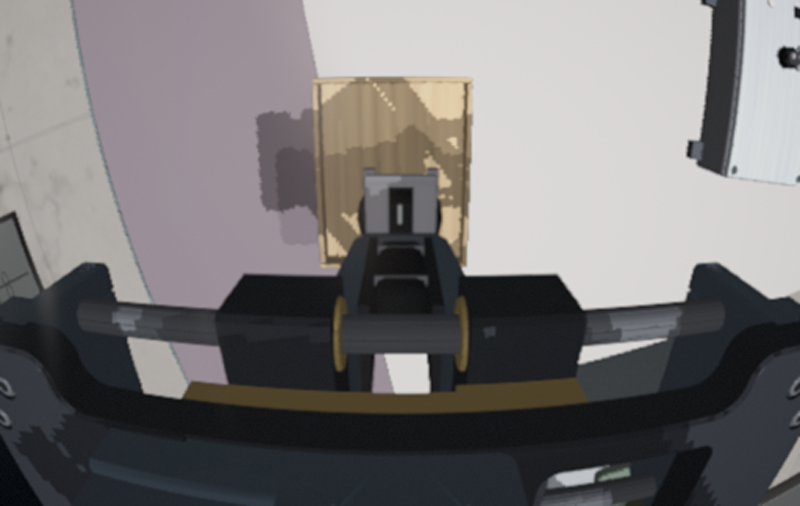

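The cap is still on the fork (rim visible at (363,210) and (440,210)), over the tray, which spans cols 315–470. I'll shift 4 mm in y and lower.

Request:
arm_command --motion '[{"offset": [0,-0.002,0.004],"spin": 0},{"offset": [0,-0.002,0.008],"spin": 0},{"offset": [0,0,0.012],"spin": 0},{"offset": [0,0,0.015],"spin": 0},{"offset": [0,0,0.015],"spin": 0}]'

```text
time_s: 21.38
ee_pos: [476.3, 260.1, 124.4]
ee_rot: [180.0, 0.0, -11.1]
force: [0.3, -0.2, -2.1]
gripper_width: 17.7
gripper_force: 40.0
```

Request:
arm_command --motion '[{"offset": [0,0,0.015],"spin": 0},{"offset": [0,0,0.012],"spin": 0},{"offset": [0,0,0.008],"spin": 0},{"offset": [0,0,0.006],"spin": 0},{"offset": [0,0,0.003],"spin": 0}]'

```text
time_s: 22.0
ee_pos: [476.7, 260.4, 81.7]
ee_rot: [-180.0, -0.0, -11.1]
force: [-0.8, -0.0, -1.5]
gripper_width: 17.9
gripper_force: 40.0
```

Request:
arm_command --motion '[{"offset": [0,0,0.001],"spin": 0},{"offset": [0,0,0.001],"spin": 0},{"offset": [0,0,0],"spin": 0}]'

```text
time_s: 22.38
ee_pos: [476.7, 260.4, 80.0]
ee_rot: [-180.0, -0.0, -11.1]
force: [-0.6, 0.8, -1.3]
gripper_width: 17.7
gripper_force: 40.0
```

Request:
arm_command --motion '[{"offset": [0,0,0.001],"spin": 0},{"offset": [0,0,0],"spin": 0}]'

```text
time_s: 22.62
ee_pos: [476.5, 260.3, 78.8]
ee_rot: [-180.0, 0.0, -11.1]
force: [0.0, 1.0, -0.8]
gripper_width: 17.8
gripper_force: 40.0
```

Request:
arm_command --motion '[{"offset": [0,0,0.0007],"spin": 0},{"offset": [0,0,0],"spin": 0}]'

```text
time_s: 22.88
ee_pos: [476.6, 260.3, 78.1]
ee_rot: [180.0, 0.0, -11.1]
force: [-0.7, -0.2, -1.6]
gripper_width: 17.6
gripper_force: 40.0
```

Request:
arm_command --motion '[{"offset": [0,0,0.0005],"spin": 0},{"offset": [0,0,0],"spin": 0}]'

```text
time_s: 23.12
ee_pos: [476.7, 260.4, 77.9]
ee_rot: [-180.0, -0.0, -11.1]
force: [-0.2, -0.6, 1.5]
gripper_width: 17.8
gripper_force: 40.0
```

It's standing on the tray floor. I'll release it and retreat straight up.

Request:
arm_command --motion '[{"offset": [0,0,0],"spin": 0},{"offset": [0,0,0],"spin": 0},{"offset": [0,0,0],"spin": 0}]' --newtons 4

```text
time_s: 23.5
ee_pos: [476.7, 260.4, 77.8]
ee_rot: [-180.0, -0.0, -11.1]
force: [0.0, -0.3, 1.8]
gripper_width: 17.9
gripper_force: 4.0
```

Request:
arm_command --motion '[{"offset": [0,0,0],"spin": 0},{"offset": [0,0,0],"spin": 0},{"offset": [0,0,0],"spin": 0},{"offset": [0,0,0],"spin": 0},{"offset": [0,0,0],"spin": 0}]' --jaw 0.06

```text
time_s: 24.12
ee_pos: [476.6, 260.3, 77.6]
ee_rot: [-180.0, 0.0, -11.1]
force: [-0.7, -0.0, -0.2]
gripper_width: 60.1
gripper_force: 0.0
```

Request:
arm_command --motion '[{"offset": [0,0,-0.01],"spin": 0},{"offset": [0,0,-0.025],"spin": 0},{"offset": [0,0,-0.04],"spin": 0},{"offset": [0,0,-0.04],"spin": 0},{"offset": [0,0,0],"spin": 0}]'

```text
time_s: 24.75
ee_pos: [478.5, 261.4, 196.8]
ee_rot: [-179.7, -0.4, -11.1]
force: [0.2, 0.1, -0.5]
gripper_width: 60.0
gripper_force: 0.0
```

```bash
python3 - <<'E'
from h import *
s=env.state(); print(s["time_s"],s["ee_pos"],s["gripper_width"],np.round(s["force"],1))
p,d,T=wcam()
cv2.imwrite("pics/w7b.png",cv2.resize(p[130:290,166:366],(750,600),interpolation=cv2.INTER_CUBIC))
E
```

```text
24.75 [478.54008223 261.36192143 196.8030297 ] 60.02159610038526 [ 0.2  0.1 -0.5]
```

View pics/w7b.png

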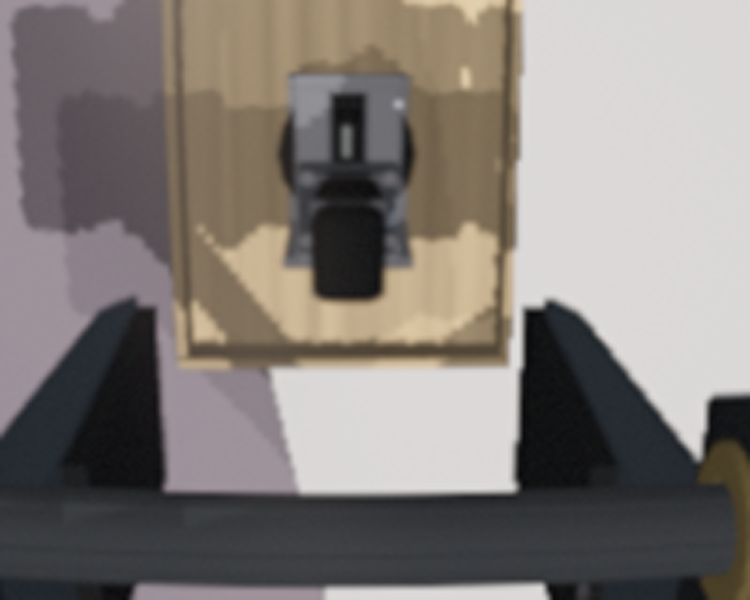

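The puller stands upright in the middle of the tray (about (350,190)), with the cap's rim showing on both sides of the bridge (282 and 412). I'll hand it in.

```bash
python3 -c "
from workcell import env
print(env.job_done())"
```

```text
the job is handed in; nothing more can be done
None
```

The cap came off the control box, and the puller stands upright in the wooden tray with the cap still on its fork; I handed the job in just under 25 s into the 58 s allowed, and the hand-in returned no verdict.

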